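# Gauge the drilled blocks and reject the tight one

## Task

Take the pin gauge from its wooden stand and try it in the bore of each of the three blocks in the rack, working from left to right and pushing the pin in until it stops. Then stand the gauge back in its stand, set any block that would not take the whole pin upright in the red reject tray, and leave the good blocks in their nests. Do not disturb the caliper and tape measure lying behind the rack.

Things in the scene. Friction and masses are not known exactly. Their poses are not given: they have to be found in the camera images.
- gauge: pin gauge standing upright, pin down, in the stand; 82 mm tall, 0.1 to 0.2 kg, loose. Origin: centre of the pin's lower end; z up along the gauge. Steel pin 16 mm in diameter, 28 mm long, end chamfered 2.5 mm; above it a collar 34 mm in diameter and 4 mm thick (z 28 to 32 mm); above that a square green handle 20 x 20 mm, sides along x and y, from z 32 to 82 mm
- stand: wooden block 70 x 70 x 40 mm, fixed, with an upright through hole 22 mm wide in its centre; the gauge's collar rests on its top, so the pin's end is 12 mm above the stand's underside. Origin: centre of its underside. The stand may be on either side of the rack
- rack: grey rack 76 (x) x 276 (y) x 14 mm, fixed, with three nests in a row along y, 84 mm apart, each 44 x 54 mm, 9 mm deep. Origin: centre of its underside; y points to its left end as the robot sees it
- nest_left (a point): centre of the floor of the rack's left nest, 5 mm above the bench; a block standing in the nest has its top 44 mm above this point
- nest_middle (a point): the same for the middle nest
- nest_right (a point): the same for the right nest
- block_a: aluminium block, 40 (x) x 50 (y) x 44 mm high, 0.12 to 0.25 kg, loose, in one of the nests. Origin: centre of its underside, z up. Central upright bore, open at the top: 20 mm wide (2 mm chamfer) for 12 mm, then a black liner. A good liner is 21 mm wide, 29 mm deep, and takes the whole pin; a bad one is 12 mm wide and stops the pin 12 mm below the block's top. Find which by gauging
- block_b: aluminium block, 40 (x) x 50 (y) x 44 mm high, 0.12 to 0.25 kg, loose, in one of the nests. Origin: centre of its underside, z up. Central upright bore, open at the top: 20 mm wide (2 mm chamfer) for 12 mm, then a black liner. A good liner is 21 mm wide, 29 mm deep, and takes the whole pin; a bad one is 12 mm wide and stops the pin 12 mm below the block's top. Find which by gauging
- block_c: aluminium block, 40 (x) x 50 (y) x 44 mm high, 0.12 to 0.25 kg, loose, in one of the nests. Origin: centre of its underside, z up. Central upright bore, open at the top: 20 mm wide (2 mm chamfer) for 12 mm, then a black liner. A good liner is 21 mm wide, 29 mm deep, and takes the whole pin; a bad one is 12 mm wide and stops the pin 12 mm below the block's top. Find which by gauging
- reject_tray: red open tray 160 (x) x 140 (y) x 26 mm, 4 mm walls and floor, fixed. Origin: centre of its underside. It may be on either side of the rack
- caliper: steel caliper, 70 x 235 x 14 mm, lying behind the rack; bystander, loose. Origin: centre of its underside
- tape_measure: yellow tape measure, 64 x 69 x 32 mm, lying behind the rack; bystander, loose. Origin: centre of its underside
Mind the look-alikes: they are no part of the job. There is more than one size of the stand; the one meant has the size given above.

How it is judged:
By the outcome, as a careful person would: the job done as asked, in the order asked, and still so for the second after the job is handed in, with the robot touching nothing.
It also fails if it takes over 67 s, if anything falls off the work surface, if the arm or the gripper's body presses on something with over 40 N, if the wrist force passes 120 N, or if a joint passes its speed limit or range.

## Robot

A 7-joint arm with a two-finger parallel gripper is mounted at the origin on a cart in front of the work surface, level with it; the furniture and walls round the work are solid. World frame = base frame: x ahead of the robot, y to its left, z up, the work surface at z = 0. Lengths are in mm, angles in rad, forces in N, time in s.
With the tool pointing down it reaches from about 400 to 850 mm from the base axis. Payload 4.5 kg.
Tool frame: the origin (TCP) lies on the centre line of the jaws, within the pads' length; the fingertips stand 25 mm ahead of it and the grasp point (between the pads) lies 6 mm ahead of it; z points along the fingers, y is the direction in which the jaws open and shut (so a half turn about z gives the same grasp; the last joint's range is limited). The gripper opens to 88 mm and grips with 3 to 60 N. Pads are 18 mm wide; open, the fingers measure 123 mm over their backs; the gripper's body (75 mm by 187 mm) begins 45 mm behind the grasp point.
Start: joints at [1.194, 0.689, -0.195, 1.565, 0.157, 0.902, -0.215], TCP at [249.619, -573.011, 263.743] pointing down, gripper open.
Joint ranges: [-3.01, 3.01], [-0.46, 2.08], [-1.47, 1.51], [0.13, 2.56], [-1, 4.14], [0.04, 2.09], [-2.66, 2.66]. Speed limits (rad/s): [2.57, 2.57, 3.14, 3.14, 3.14, 3.14, 3.14].

## Interface

Orientations are given as a unit quaternion [w, x, y, z].
In Python, from plant import r, vision gives the robot as it stands. The module is installed in compiled form; this text tells all that it offers.
- The arm moves only by the shell command python3 -m pendant 'ROWS' [OPENING]. ROWS is JSON, a list of rows, each a list of 4 numbers: the shift along the tool's x, y, z in mm, then the turn about the tool's z in rad. In form: [[x, y, z, turn], ...]. A call has 1 to 12 rows; each row shifts and turns the commanded pose from where the row before left it, along the tool's axes as they then stand; what a row does not reach is not made up. A row lasts 1/12 s, in which the tool goes at most 41.7 mm and 7.16 degrees, less where a joint would pass 70% of its speed; a pose out of reach is approached as far as the arm can. A call is refused whole if a number of a shift passes 41.7 or a number of a turn 0.125, either way. A call with a gripper value outside its range is refused whole. OPENING is the closure, from -1 (fully open) to 1 (shut), so that 0 is half open, set as the call begins (- or left out, the last holds). The fingers move at their own pace and stop on an object; the grip force is fixed at half the most. Time passes only in rows, so rows that do not move let the fingers close. It gives the time, the measured TCP pose, the force and the opening at its end, in the units of the state.
- r.read_state(): the state, without advancing time (a new reading comes with each control period).
- vision.get_image(name): name is "scene" or "side" or "wrist"; returns the picture (420x560x3 uint8, red, green, blue); there is no depth.
- vision.camera_model(name): a dict with "vertical_fov" (degrees; the focal length in pixels is half the picture's height over the tangent of half this angle, whatever the lens; pixels are square), "cx", "cy" (the principal point, pixels), "rvec" (rotation vector, rad) and "tvec" (3), from world to camera coordinates, as OpenCV has them. Camera axes: x right, y down, z forward; pixel columns grow to the right and rows downward; lengths in mm; the calibration is good to about 2 mm. A picture is of the moment at which its call begins: read the wrist's pose just before it. camera_model takes no time and is no camera call; for the wrist camera it gives the pose at the moment of the call.
- r.hand_in(): hands the job in, once; it reports no verdict.
The state is a dict: "clock": time; "joint_positions": joint angles; "qd": joint speeds; "joint_efforts": joint torques, N m; "ee_pos": TCP position; "eef_rot": TCP orientation; "contact_force": force on the tool from outside, world axes, zero at the start; "moment": the same for the moment, N m; "opening": opening from 0.0 (shut) to 1.0 (fully open).
Only numpy, scipy, OpenCV 4.12 (cv2) and the standard library are available. Lean on these libraries where they do the work, as an engineer would, in place of code of your own. Each camera call takes 0.05 s, during which the arm holds its last target.

## Working session

There is one attempt and no reset: what is moved stays moved. The work goes in short steps, Python scripts to look and compute and a shell command to move; the robot and the scene stay as the last step left them, time stands still between calls to the robot, and variables do not carry over. Pictures are saved under pics/ and viewed, and the job is handed in when it is done.

```bash
mkdir -p pics; cat > h.py <<'E'
import numpy as np, cv2
from plant import r, vision
def save(cam,name,crop=None,scale=1):
    im=vision.get_image(cam)
    im=im[:,:,::-1].copy()
    cv2.imwrite(f'pics/{name}_raw.png',im)
    return im
def model(cam):
    m=vision.camera_model(cam)
    f=210/np.tan(np.radians(m['vertical_fov'])/2)
    R=cv2.Rodrigues(np.array(m['rvec'],float))[0]; t=np.array(m['tvec'],float).ravel()
    return f,m['cx'],m['cy'],R,t
def px2w(M,u,v,z):
    f,cx,cy,R,t=M
    d=R.T@np.array([(u-cx)/f,(v-cy)/f,1]); c=-R.T@t
    return c+d*(z-c[2])/d[2]
def w2px(M,p):
    f,cx,cy,R,t=M
    q=R@np.array(p,float)+t
    return np.array([cx+f*q[0]/q[2],cy+f*q[1]/q[2]])
E
python3 - <<'E'
from h import *
s=r.read_state(); print({k:np.round(v,3).tolist() for k,v in s.items()})
for c in ['scene','side','wrist']:
    print(c,vision.camera_model(c)); save(c,c+'0')
E
```

```text
{'clock': 0.0, 'joint_positions': [1.194, 0.69, -0.195, 1.566, 0.157, 0.902, -0.215], 'qd': [-0.0, 0.001, 0.001, -0.0, 0.0, 0.0, -0.001], 'joint_efforts': [-0.001, -52.757, -1.267, -15.343, -0.053, 0.007, 0.0], 'ee_pos': [249.311, -572.491, 262.921], 'eef_rot': [-0.001, 0.979, 0.204, -0.0], 'contact_force': [-0.906, -0.252, 0.24], 'moment': [0.022, 0.0, 0.015], 'opening': 0.999}
scene {'vertical_fov': 49.87294283345835, 'cx': 276.2856770096861, 'cy': 209.08146278250766, 'rvec': array([ 1.90262653, -0.69822266,  0.47988846]), 'tvec': array([-459.53530187,  187.39881415, 1095.65287112])}
side {'vertical_fov': 48.750330757934705, 'cx': 286.2179058004978, 'cy': 205.56312127616974, 'rvec': array([ 0.57568028, -2.25200053,  1.59733835]), 'tvec': array([496.667766  , 150.34871902, 942.48433718])}
wrist {'vertical_fov': 70.44169529609303, 'cx': 280.99383337384586, 'cy': 202.83613410028462, 'rvec': array([-2.4226112 ,  1.58677165,  0.22984984]), 'tvec': array([-624.29632272,  -37.82272757,  390.10097693])}
```

View pics/scene0_raw.png

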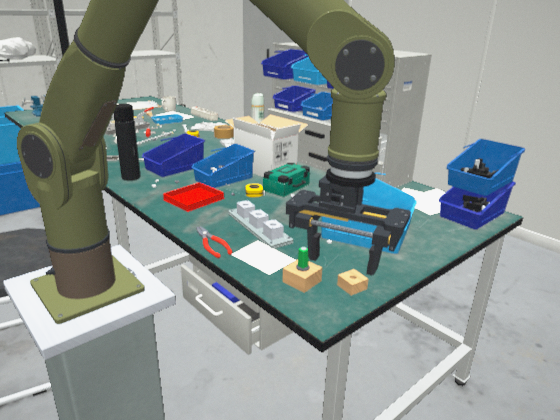

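View pics/side0_raw.png

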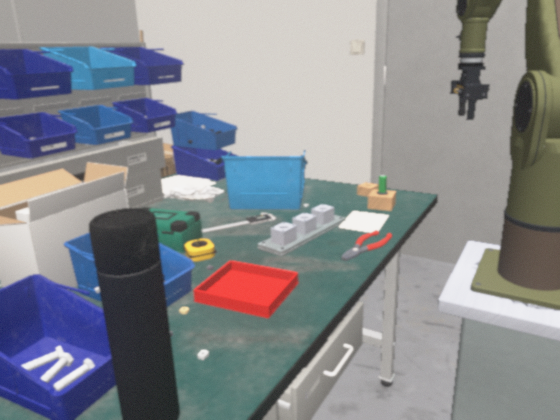

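View pics/wrist0_raw.png

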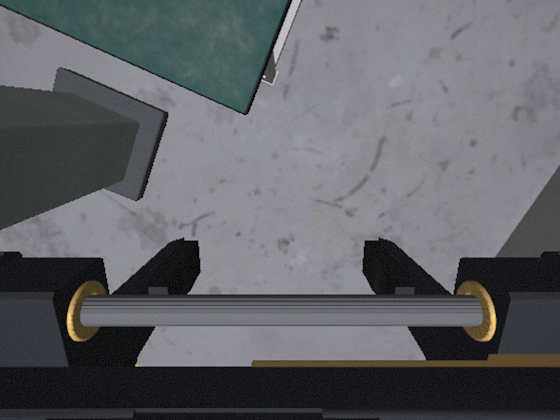

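Scene: green-handled gauge in the larger stand (302,272), a smaller look-alike stand at (352,280), the rack with three blocks around (262,224), the tray at (193,196). I'll enlarge these for measuring.

```bash
python3 - <<'E'
import cv2
a=cv2.imread('pics/scene0_raw.png');b=cv2.imread('pics/side0_raw.png')
cv2.imwrite('pics/c1.png',cv2.resize(a[190:300,220:380],None,fx=5,fy=5,interpolation=cv2.INTER_CUBIC))
cv2.imwrite('pics/c2.png',cv2.resize(a[170:250,155:295],None,fx=5.7,fy=5.7,interpolation=cv2.INTER_CUBIC))
cv2.imwrite('pics/c3.png',cv2.resize(b[165:315,190:410],None,fx=3.6,fy=3.6,interpolation=cv2.INTER_CUBIC))
E
```

```text
(no output)
```

View pics/c1.png

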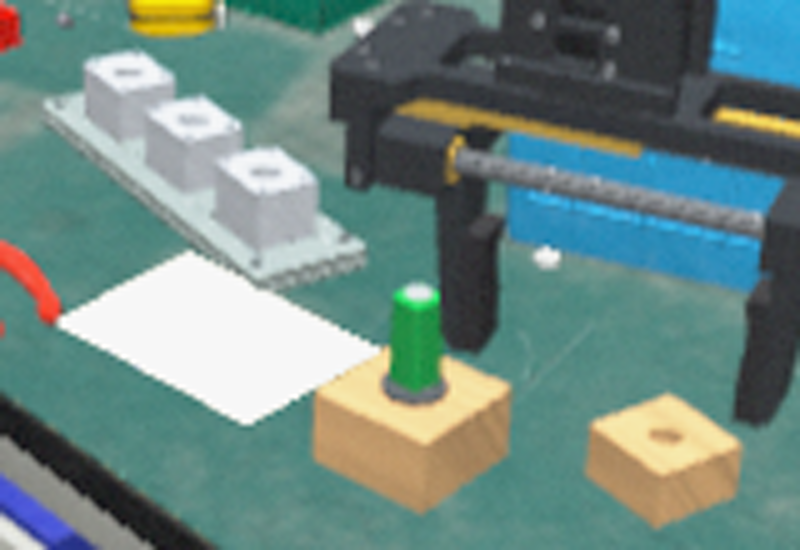

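View pics/c2.png

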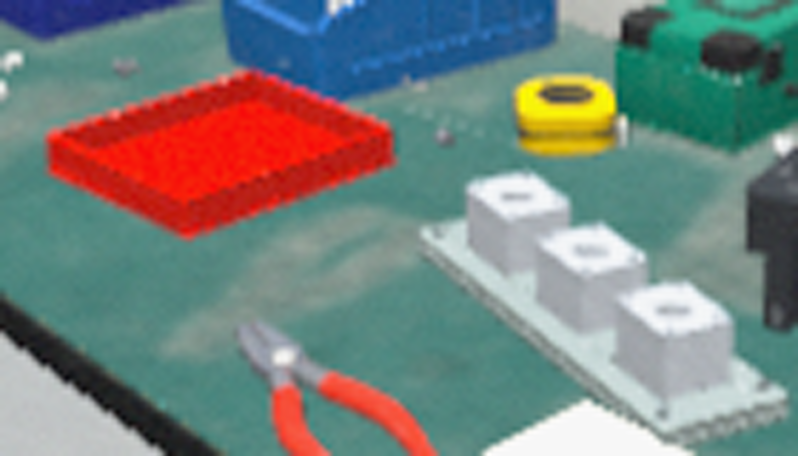

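View pics/c3.png

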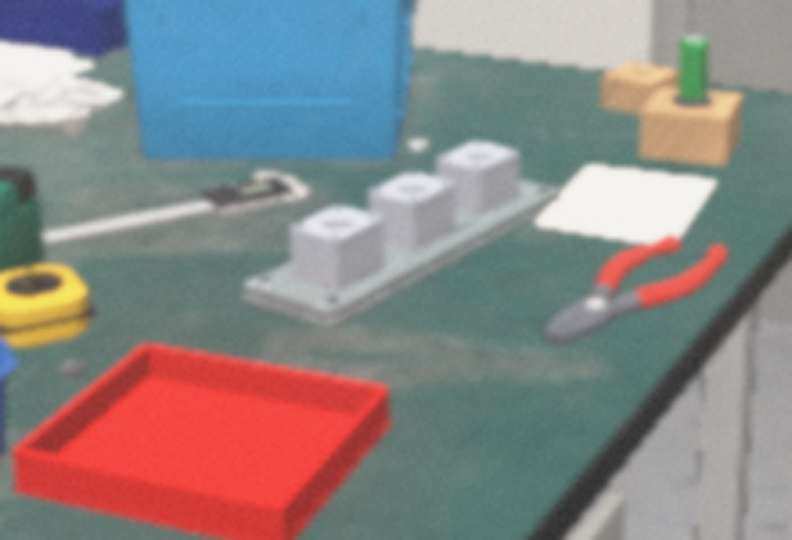

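```bash
python3 - <<'E'
from h import *
M=model('scene');S=model('side')
c1=lambda u,v,z:np.round(px2w(M,220+u/5,190+v/5,z)[:2])
c2=lambda u,v,z:np.round(px2w(M,155+u/5.7,170+v/5.7,z)[:2])
c3=lambda u,v,z:np.round(px2w(S,190+u/3.6,165+v/3.6,z)[:2])
print('gauge',c1(417,293,94),c3(694,40,94))
print('stand',[c1(*p,40) for p in [(315,400),(412,345),(511,385),(425,445)]],c1(421,513,0))
print('small',[c1(*p,27) for p in [(588,430),(668,393),(741,447),(660,473)]],c1(660,527,0))
print('bores',[c1(*p,49) for p in [(129,72),(193,121),(267,172)]],[c3(*p,49) for p in [(340,222),(411,187),(477,155)]])
print('rack',[c1(*p,14) for p in [(45,100),(260,277),(365,245)]],[c3(*p,14) for p in [(245,287),(328,315),(556,187)]])
print('tray',[c2(*p,26) for p in [(50,137),(250,72),(395,130),(188,205)]],[c3(*p,26) for p in [(18,450),(150,345),(388,390),(285,512)]])
E
```

```text
gauge [ 420. -315.] [ 418. -306.]
stand [array([ 375., -293.]), array([ 449., -285.]), array([ 461., -344.]), array([ 389., -355.])] [ 391. -354.]
small [array([ 476., -383.]), array([ 533., -385.]), array([ 522., -440.]), array([ 474., -430.])] [ 472. -435.]
bores [array([536.,  65.]), array([521., -18.]), array([ 510., -100.])] [array([534.,  72.]), array([523.,  -8.]), array([510., -90.])]
rack [array([513., 126.]), array([ 467., -146.]), array([ 539., -155.])] [array([578., 126.]), array([506., 140.]), array([ 467., -139.])]
tray [array([399., 353.]), array([554., 373.]), array([570., 234.]), array([411., 213.])] [array([553., 383.]), array([566., 247.]), array([411., 234.]), array([394., 370.])]
```

```bash
cat >> h.py <<'E'
from scipy.spatial.transform import Rotation as Ro
def tool():
    s=r.read_state(); w,x,y,z=s['eef_rot']
    return np.array(s['ee_pos']),Ro.from_quat([x,y,z,w]).as_matrix(),s
def heading(R): return np.arctan2(R[1,0],R[0,0])
def go(target,head=None):
    """shift in current tool axes, turn needed"""
    p,R,s=tool(); d=R.T@(np.array(target,float)-p)
    h=heading(R)
    print('t',round(s['clock'],2),'tcp',np.round(p,1),'head',round(h,3),'shift',np.round(d,1),'turn',None if head is None else round(h-head,3),
      'F',np.round(s['contact_force'],1),'open',round(s['opening'],3), 'tilt', np.round(R[:,2],3))
    if head is not None:
        c,sn=np.cos(head),np.sin(head); R2=np.array([[c,sn,0],[sn,-c,0],[0,0,-1]]); print('  after-turn shift',np.round(R2.T@(np.array(target,float)-p),1))
E
python3 - <<'E'
from h import *
p,R,s=tool(); f,cx,cy,Rc,t=model('wrist'); C=-Rc.T@t
print(np.round(R.T@(C-p),1), np.round(R.T@Rc.T,3),f)
go([400,-300,260],0.15)
E
```

```text
[  73.2    0.4 -120.7] [[-0.    -0.96  -0.28 ]
 [ 1.     0.    -0.001]
 [ 0.001 -0.28   0.96 ]] 297.4641329717455
t 0.15 tcp [ 249.4 -572.6  263.1] head 0.411 shift [ 247.  -189.8    3.4] turn 0.261 F [0.4 0.3 0.5] open 0.997 tilt [-0.001  0.001 -1.   ]
  after-turn shift [ 189.7 -247.1    3.1]
```

```bash
python3 -m pendant '[[0,0,0,0.087],[0,0,0,0.087],[0,0,0,0.087],[18.6,-30.3,1.6,0],[18.6,-30.3,1.6,0],[18.6,-30.3,1.6,0],[18.6,-30.3,1.6,0],[18.6,-30.3,1.6,0],[18.6,-30.3,1.6,0],[18.6,-30.3,1.6,0],[18.6,-30.3,1.6,0],[0,0,0,0]]'
python3 - <<'E'
from h import *
go([419,-311,250],.15); m=model('wrist'); import pickle; pickle.dump(m,open('m1.pkl','wb')); im=save('wrist','w1'); cv2.imwrite('pics/w1b.png',cv2.resize(im,None,fx=1.4,fy=1.4))
E
```

```text
clock: 1.15
ee_pos: [363.8, -303.5, 250.6]
eef_rot: [-0.003, 0.997, 0.081, 0.001]
contact_force: [-0.5, 0.1, -0.3]
opening: 1.001
t 1.15 tcp [ 363.8 -303.5  250.6] head 0.162 shift [53.3 16.3  0.6] turn 0.012 F [-0.5  0.1 -0.3] open 1.001 tilt [ 0.001  0.005 -1.   ]
  after-turn shift [53.5 15.7  0.6]
```

View pics/w1b.png

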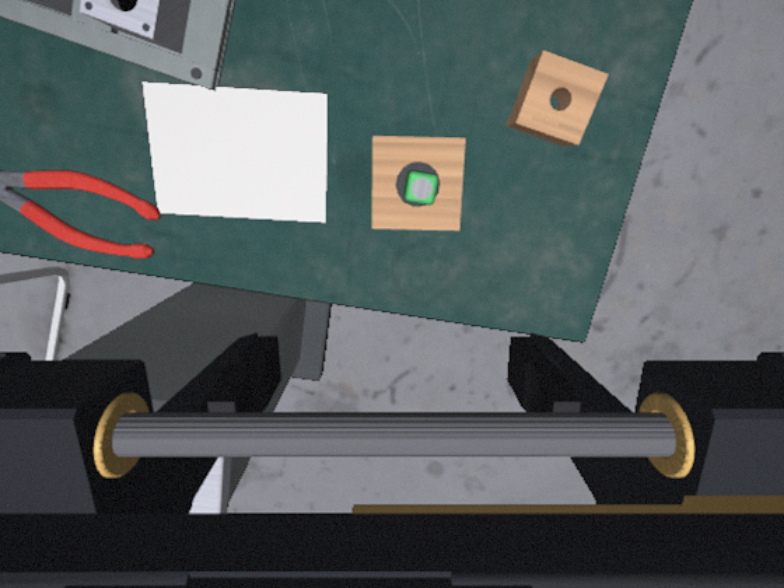

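```bash
python3 - <<'E'
import cv2
a=cv2.imread('pics/w1_raw.png')
cv2.imwrite('pics/w1c.png',cv2.resize(a[90:170,255:345],None,fx=7,fy=7,interpolation=cv2.INTER_CUBIC))
E
```

```text
(no output)
```

View pics/w1c.png

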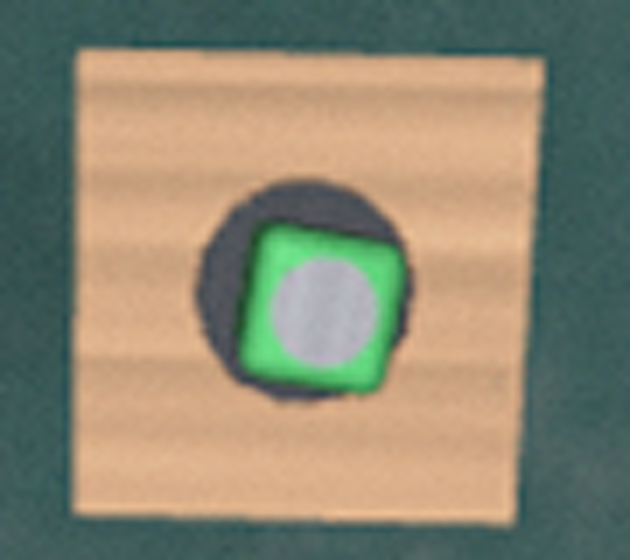

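```bash
python3 - <<'E'
from h import *
import pickle
M=pickle.load(open('m1.pkl','rb'))
c=lambda u,v,z:px2w(M,255+u/7,90+v/7,z)[:2]
print('top',c(325,311,94).round(1),'collar',c(304,291,44).round(1))
q=[c(*p,94) for p in [(263,222),(405,250),(378,393),(242,368)]]
for i in range(4):
    e=q[(i+1)%4]-q[i]; print(np.round(np.arctan2(e[1],e[0]),3),np.linalg.norm(e).round(1))
q=[c(*p,40) for p in [(78,49),(544,60),(514,523),(74,514)]]
print('stand',np.mean(q,0).round(1))
for i in range(4):
    e=q[(i+1)%4]-q[i]; print(np.round(np.arctan2(e[1],e[0]),3),np.linalg.norm(e).round(1))
E
```

```text
top [ 423.2 -312. ] collar [ 423.3 -311.8]
-1.597 18.7
3.14 18.4
1.554 18.2
0.024 18.6
stand [ 422.7 -311.8]
-1.432 70.1
-3.0 69.9
1.713 70.3
0.138 70.1
```

```bash
python3 -m pendant '[[0,0,0,0.082],[0,0,0,0.082],[20,2.8,25,0],[20,2.8,25,0],[19.4,2.8,25,0],[0,0,25,0],[0,0,0,0],[0,0,0,0]]'
python3 - <<'E'
from h import *
go([423.2,-312,78],-0.005)
E
```

```text
clock: 1.87
ee_pos: [418.2, -320.9, 150.1]
eef_rot: [-0.001, 1.0, -0.008, -0.002]
contact_force: [0.2, 0.9, 0.9]
opening: 1.004
t 1.87 tcp [ 418.2 -320.9  150.1] head -0.016 shift [ 5.1 -8.8 72.1] turn -0.011 F [0.2 0.9 0.9] open 1.004 tilt [-0.003  0.001 -1.   ]
  after-turn shift [ 4.9 -8.9 72.1]
```

```bash
python3 -m pendant '[[5,-8.9,0,-0.01],[0,0,24,0],[0,0,24,0],[0,0,24,0],[0,0,0,0],[0,0,0,0],[0,0,0,0]]'
python3 - <<'E'
from h import *
go([423.2,-312,78],-0.005)
E
```

```text
clock: 2.45
ee_pos: [425.7, -312.1, 80.8]
eef_rot: [0.001, 1.0, -0.002, 0.001]
contact_force: [-0.2, -0.2, 1.8]
opening: 0.995
t 2.45 tcp [ 425.7 -312.1   80.8] head -0.004 shift [-2.6 -0.1  2.8] turn 0.001 F [-0.2 -0.2  1.8] open 0.995 tilt [ 0.002 -0.002 -1.   ]
  after-turn shift [-2.5 -0.1  2.8]
```

```bash
python3 -m pendant '[[-2,0,2,0],[0,0,0,0],[0,0,0,0],[0,0,0,0],[0,0,0,0],[0,0,0,0],[0,0,0,0],[0,0,0,0]]' 1
python3 - <<'E'
from h import *
go([423.2,-312,78],-0.005)
E
```

```text
clock: 3.12
ee_pos: [423.0, -311.5, 76.9]
eef_rot: [0.0, 1.0, -0.002, -0.0]
contact_force: [-0.6, -0.5, -0.1]
opening: 0.417
t 3.12 tcp [ 423.  -311.5   76.9] head -0.004 shift [ 0.2  0.5 -1.1] turn 0.001 F [-0.6 -0.5 -0.1] open 0.417 tilt [-0. -0. -1.]
  after-turn shift [ 0.2  0.5 -1.1]
```

```bash
python3 -m pendant '[[0,0,0,0],[0,0,0,0],[0,0,0,0],[0,0,0,0],[0,0,0,0],[0,0,0,0]]'
```

```text
clock: 3.62
ee_pos: [423.0, -311.5, 76.9]
eef_rot: [0.0, 1.0, -0.002, 0.0]
contact_force: [-0.3, -0.1, 0.2]
opening: 0.222
```

```bash
python3 -m pendant '[[0,0,-20,0],[0,0,-30,0],[0,0,-30,0],[0,-37,-30,0],[1,-37,0,0],[1,-37,0,0],[1,-37,0,0],[1,-37,0,0],[1,-37,0,0],[1,-37,0,0],[1,-37,0,0]]'; python3 -m pendant '[[0,0,0,0],[0,0,0,0],[0,0,0,0],[0,0,0,0]]'
python3 - <<'E'
from h import *
go([423.2,-312,78],-0.005); m=model('wrist'); import pickle; pickle.dump(m,open('m2.pkl','wb')); im=save('wrist','w2'); cv2.imwrite('pics/w2b.png',cv2.resize(im,None,fx=1.4,fy=1.4))
E
```

```text
clock: 4.53
ee_pos: [430.8, -18.5, 183.1]
eef_rot: [0.0, 1.0, -0.002, -0.0]
contact_force: [1.3, -0.5, -2.4]
opening: 0.224
clock: 4.87
ee_pos: [431.0, -21.7, 183.2]
eef_rot: [0.0, 1.0, -0.003, -0.0]
contact_force: [-0.7, -0.0, -2.0]
opening: 0.224
t 4.87 tcp [431.  -21.7 183.2] head -0.007 shift [ -5.8 290.3 105.4] turn -0.002 F [-0.7 -0.  -2. ] open 0.224 tilt [-0.    -0.001 -1.   ]
  after-turn shift [ -6.3 290.4 105.2]
```

View pics/w2b.png

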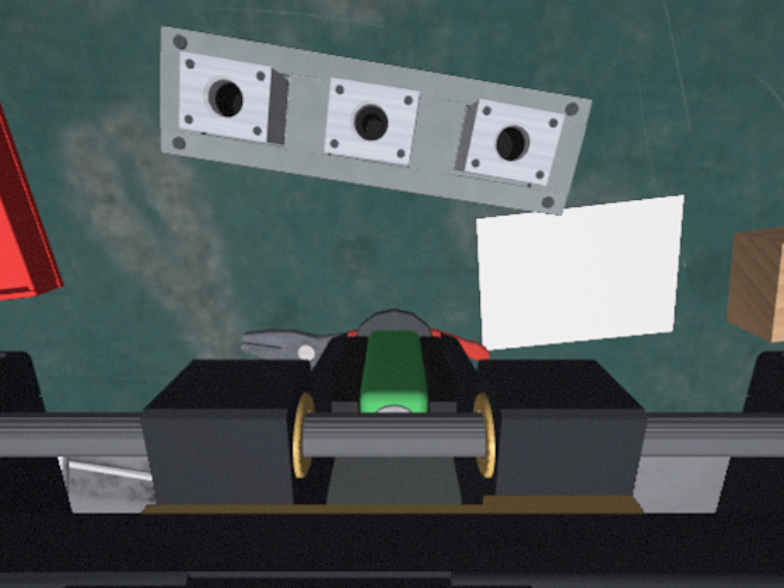

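```bash
python3 - <<'E'
import cv2
a=cv2.imread('pics/w2_raw.png')
cv2.imwrite('pics/w2c.png',cv2.resize(a[25:145,110:310],None,fx=4,fy=4,interpolation=cv2.INTER_CUBIC))
cv2.imwrite('pics/w2d.png',cv2.resize(a[40:160,225:425],None,fx=4,fy=4,interpolation=cv2.INTER_CUBIC))
E
```

```text
(no output)
```

View pics/w2c.png

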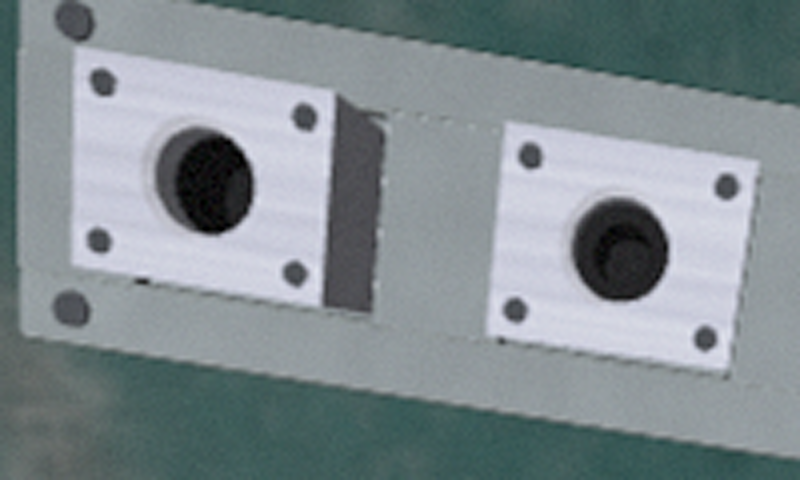

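View pics/w2d.png

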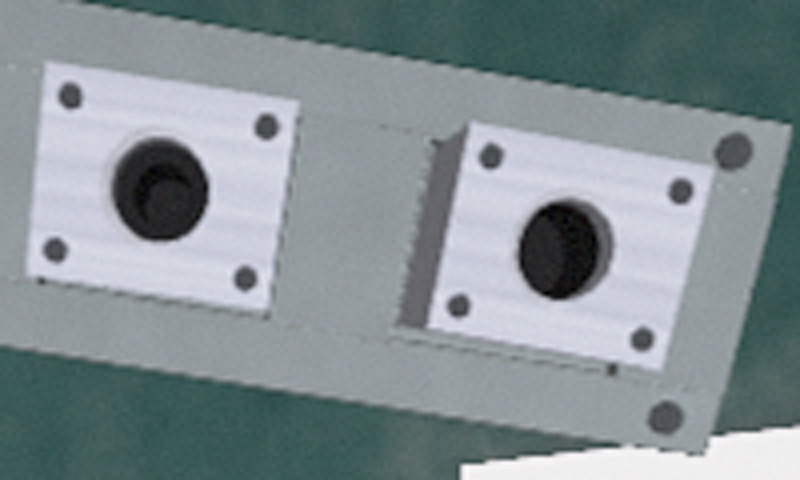

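```bash
python3 - <<'E'
from h import *
import pickle
M=pickle.load(open('m2.pkl','rb'))
def f(pts,o):
    q=[px2w(M,o[0]+u/4,o[1]+v/4,49)[:2] for u,v in pts]
    e=(q[1]-q[0]+q[2]-q[3])/2; g=(q[0]-q[3]+q[1]-q[2])/2
    print(np.mean(q,0).round(1),'len',np.linalg.norm(e).round(1),np.linalg.norm(g).round(1),'yaw',np.round([np.arctan2(e[0],-e[1]) *-1, np.arctan2(g[1],g[0])],3))
f([(75,48),(336,92),(323,306),(70,265)],(110,25))
f([(505,122),(759,162),(729,374),(488,336)],(110,25))
f([(468,122),(713,165),(661,370),(428,328)],(225,40))
go([535,66,140])
E
```

```text
[539.5  72.8] len 50.4 39.7 yaw [ 0.161 -0.165]
[525.9  -9.6] len 50.0 40.3 yaw [ 0.154 -0.139]
[514.4 -92. ] len 49.9 40.0 yaw [ 0.172 -0.161]
t 4.92 tcp [431.  -21.8 183.2] head -0.007 shift [103.4 -88.6  43.1] turn None F [ 0.3  0.2 -1.5] open 0.227 tilt [-0.    -0.001 -1.   ]
```

```bash
python3 -m pendant '[[26.9,-23.8,0,0],[26.9,-23.8,10,0],[27,-23.8,20,0],[27,-23.9,20,0],[0,0,0,0],[0,0,0,0],[0,0,0,0],[0,0,0,0]]'
python3 - <<'E'
from h import *
go([539.5,72.8,107],-0.005)
E
```

```text
clock: 5.58
ee_pos: [538.6, 72.3, 133.5]
eef_rot: [0.001, 1.0, -0.004, -0.0]
contact_force: [0.2, -0.4, -1.5]
opening: 0.224
t 5.58 tcp [538.6  72.3 133.5] head -0.007 shift [ 0.9 -0.5 26.5] turn -0.002 F [ 0.2 -0.4 -1.5] open 0.224 tilt [-0.001 -0.001 -1.   ]
  after-turn shift [ 0.9 -0.5 26.5]
```

```bash
python3 -m pendant '[[0.9,-0.5,0,0],[0,0,10,0],[0,0,10,0],[0,0,6,0],[0,0,0,0],[0,0,0,0]]'; python3 -m pendant '[[0,0,5,0],[0,0,5,0],[0,0,0,0],[0,0,0,0]]'
```

```text
clock: 6.08
ee_pos: [539.7, 75.0, 106.4]
eef_rot: [0.0, 1.0, -0.002, -0.001]
contact_force: [0.4, -0.2, -1.4]
opening: 0.22
clock: 6.42
ee_pos: [540.2, 75.2, 96.9]
eef_rot: [0.0, 1.0, -0.002, -0.0]
contact_force: [-0.3, -0.4, -0.8]
opening: 0.223
```

```bash
python3 -m pendant '[[0,1.5,5,0],[0,0,5,0],[0,0,2,0],[0,0,0,0],[0,0,0,0]]';  python3 -m pendant '[[0,0,2,0],[0,0,0,0],[0,0,0,0]]'
```

```text
clock: 6.83
ee_pos: [540.4, 73.4, 85.9]
eef_rot: [0.0, 1.0, -0.002, 0.0]
contact_force: [-1.3, -1.0, 7.3]
opening: 0.224
clock: 7.08
ee_pos: [540.5, 73.4, 85.7]
eef_rot: [-0.0, 1.0, -0.002, 0.001]
contact_force: [-5.3, -0.5, 25.1]
opening: 0.224
```

Left block took the whole pin (TCP stopped at 85.7, as expected for full depth). Next is the middle block.

```bash
python3 -m pendant '[[0,0,-10,0],[0,0,-20,0],[0,0,-20,0],[-4.7,27.5,0,0],[-4.7,27.5,0,0],[-4.7,27.5,0,0],[0,0,0,0],[0,0,0,0],[0,0,0,0]]'
python3 - <<'E'
from h import *
go([525.9,-9.6,107],-0.005)
E
```

```text
clock: 7.83
ee_pos: [526.0, -8.2, 133.0]
eef_rot: [-0.0, 1.0, -0.002, 0.0]
contact_force: [0.0, 0.8, -1.6]
opening: 0.231
t 7.83 tcp [526.   -8.2 133. ] head -0.004 shift [-0.1  1.4 26. ] turn 0.001 F [ 0.   0.8 -1.6] open 0.231 tilt [ 0.     0.001 -1.   ]
  after-turn shift [-0.1  1.4 26. ]
```

```bash
python3 -m pendant '[[0,1.4,0,0],[0,0,10,0],[0,0,10,0],[0,0,6,0],[0,0,0,0],[0,0,0,0]]'; python3 -m pendant '[[0,0,3,0],[0,0,3,0],[0,0,0,0],[0,0,0,0]]'
```

```text
clock: 8.33
ee_pos: [525.3, -10.0, 106.3]
eef_rot: [0.0, 1.0, -0.002, -0.001]
contact_force: [-0.5, 0.3, -1.2]
opening: 0.223
clock: 8.67
ee_pos: [526.2, -10.2, 101.6]
eef_rot: [-0.0, 1.0, -0.002, 0.001]
contact_force: [-0.5, 1.6, 2.2]
opening: 0.225
```

```bash
python3 -m pendant '[[0,0,2,0],[0,0,0,0],[0,0,0,0]]';python3 -m pendant '[[0,0,1,0],[0,0,0,0],[0,0,0,0]]'
```

```text
clock: 8.92
ee_pos: [526.4, -10.2, 101.0]
eef_rot: [-0.0, 1.0, -0.002, 0.001]
contact_force: [-2.9, 1.2, 17.2]
opening: 0.225
clock: 9.17
ee_pos: [526.4, -10.2, 100.7]
eef_rot: [-0.0, 1.0, -0.002, 0.001]
contact_force: [-4.2, 1.4, 24.9]
opening: 0.222
```

Middle stopped at 12 mm depth, so it is bad. On to the right block.

```bash
python3 -m pendant '[[0,0,-10,0],[0,0,-14,0],[0,0,-12,0],[-3.8,27.3,0,0],[-3.8,27.3,0,0],[-3.8,27.2,0,0],[0,0,0,0],[0,0,0,0],[0,0,0,0]]'
python3 - <<'E'
from h import *
go([514.4,-92,107],-0.005)
E
```

```text
clock: 9.92
ee_pos: [514.2, -91.4, 134.1]
eef_rot: [-0.0, 1.0, -0.002, 0.0]
contact_force: [-0.2, 0.5, -1.8]
opening: 0.225
t 9.92 tcp [514.2 -91.4 134.1] head -0.004 shift [ 0.2  0.6 27.1] turn 0.001 F [-0.2  0.5 -1.8] open 0.225 tilt [ 0.     0.001 -1.   ]
  after-turn shift [ 0.2  0.6 27.1]
```

```bash
python3 -m pendant '[[0,0.6,0,0],[0,0,10,0],[0,0,10,0],[0,0,7,0],[0,0,0,0],[0,0,0,0]]'; python3 -m pendant '[[0,0,3,0],[0,0,3,0],[0,0,0,0],[0,0,0,0]]'
```

```text
clock: 10.42
ee_pos: [513.6, -92.2, 106.3]
eef_rot: [-0.0, 1.0, -0.002, -0.001]
contact_force: [-0.0, -0.6, -2.1]
opening: 0.222
clock: 10.75
ee_pos: [514.1, -92.6, 101.2]
eef_rot: [0.0, 1.0, -0.002, 0.0]
contact_force: [0.2, -0.8, -1.3]
opening: 0.222
```

```bash
python3 -m pendant '[[0,0,2,0],[0,0,0,0],[0,0,0,0]]'
```

```text
clock: 11.0
ee_pos: [514.1, -92.6, 99.2]
eef_rot: [0.0, 1.0, -0.002, 0.0]
contact_force: [-0.2, 0.4, -2.0]
opening: 0.226
```

No contact at 99.2, so it is past the bad-liner depth; I'll push on.

```bash
python3 -m pendant '[[0,0,5,0],[0,0,5,0],[0,0,2,0],[0,0,0,0],[0,0,0,0]]';  python3 -m pendant '[[0,0,2,0],[0,0,0,0],[0,0,0,0]]'
```

```text
clock: 11.42
ee_pos: [513.9, -92.5, 86.8]
eef_rot: [0.0, 1.0, -0.002, -0.0]
contact_force: [0.5, 0.3, -1.5]
opening: 0.224
clock: 11.67
ee_pos: [514.3, -92.6, 85.8]
eef_rot: [0.0, 1.0, -0.002, 0.0]
contact_force: [-1.0, -0.4, 5.7]
opening: 0.225
```

```bash
python3 -m pendant '[[0,0,2,0],[0,0,0,0],[0,0,0,0]]'; python3 -m pendant '[[0,0,-10,0],[0,0,-30,0],[0,0,-30,0],[0,0,0,0],[0,0,0,0]]'
python3 - <<'E'
from h import *
go([423,-311.6,150],-0.005)
E
```

```text
clock: 11.92
ee_pos: [514.3, -92.6, 85.6]
eef_rot: [0.0, 1.0, -0.002, 0.001]
contact_force: [-4.0, 1.3, 24.4]
opening: 0.228
clock: 12.33
ee_pos: [515.1, -92.7, 154.5]
eef_rot: [0.0, 1.0, -0.002, 0.002]
contact_force: [-0.1, 0.4, -1.8]
opening: 0.223
t 12.33 tcp [515.1 -92.7 154.5] head -0.004 shift [-91.2 219.3   4.3] turn 0.001 F [-0.1  0.4 -1.8] open 0.223 tilt [ 0.004 -0.001 -1.   ]
  after-turn shift [-91.1 219.3   4.5]
```

```bash
python3 -m pendant '[[-13,31.3,0,0],[-13,31.3,0,0],[-13,31.3,0,0],[-13,31.3,0,0],[-13,31.3,0,0],[-13,31.3,0,0],[-13.1,31.4,0,0],[0,0,20,0],[0,0,15,0],[0,0,0,0],[0,0,0,0],[0,0,0,0]]'
python3 - <<'E'
from h import *
go([423,-311.6,77],-0.005)
E
```

```text
clock: 13.33
ee_pos: [422.2, -310.7, 117.9]
eef_rot: [-0.0, 1.0, -0.002, -0.0]
contact_force: [0.4, 1.1, -0.2]
opening: 0.225
t 13.33 tcp [ 422.2 -310.7  117.9] head -0.003 shift [ 0.8  0.9 40.9] turn 0.002 F [ 0.4  1.1 -0.2] open 0.225 tilt [-0.     0.001 -1.   ]
  after-turn shift [ 0.8  0.9 40.9]
```

```bash
python3 -m pendant '[[0.8,0.9,0,0],[0,0,10,0],[0,0,10,0],[0,0,10,0],[0,0,7,0],[0,0,0,0],[0,0,0,0]]';python3 -m pendant '[[0,0,2,0],[0,0,0,0],[0,0,0,0]]'
```

```text
clock: 13.92
ee_pos: [422.5, -312.0, 80.4]
eef_rot: [-0.0, 1.0, -0.002, -0.001]
contact_force: [-1.1, -0.1, -1.1]
opening: 0.224
clock: 14.17
ee_pos: [423.0, -312.4, 79.4]
eef_rot: [0.0, 1.0, -0.002, 0.0]
contact_force: [0.6, -0.1, -1.2]
opening: 0.226
```

```bash
python3 -m pendant '[[0,0,2,0],[0,0,0,0],[0,0,0,0]]';python3 -m pendant '[[0,0,1,0],[0,0,0,0],[0,0,0,0]]'
```

```text
clock: 14.42
ee_pos: [422.9, -312.3, 77.2]
eef_rot: [0.0, 1.0, -0.002, 0.0]
contact_force: [-0.8, -0.5, -2.3]
opening: 0.222
clock: 14.67
ee_pos: [423.0, -312.3, 76.8]
eef_rot: [0.0, 1.0, -0.002, 0.0]
contact_force: [0.4, 0.7, 5.5]
opening: 0.23
```

```bash
python3 -m pendant '[[0,0,0,0],[0,0,0,0],[0,0,0,0],[0,0,0,0],[0,0,0,0],[0,0,0,0],[0,0,0,0]]' -1; python3 -m pendant '[[0,0,-20,0],[0,0,-35,0],[0,0,-35,0],[0,0,-35,0],[0,0,0,0],[0,0,0,0]]'
python3 - <<'E'
from h import *
im=save('scene','s3'); cv2.imwrite('pics/s3c.png',cv2.resize(im[190:300,220:380],None,fx=5,fy=5,interpolation=cv2.INTER_CUBIC))
go([440,-10,200],-.158+np.pi/2);go([440,-10,200],-.158-np.pi/2)
print(r.read_state()['joint_positions'])
E
```

```text
clock: 15.25
ee_pos: [422.9, -312.3, 76.1]
eef_rot: [0.0, 1.0, -0.002, 0.0]
contact_force: [-0.1, 0.4, -0.1]
opening: 0.73
clock: 15.75
ee_pos: [423.8, -312.9, 203.0]
eef_rot: [0.001, 1.0, -0.002, 0.002]
contact_force: [0.0, -0.9, -0.9]
opening: 1.005
t 15.8 tcp [ 422.9 -312.3  201.5] head -0.004 shift [  15.8 -302.4    1.3] turn -1.417 F [-0.1  0.2 -0.3] open 1.002 tilt [ 0.001 -0.001 -1.   ]
  after-turn shift [301.2 -30.7   1.5]
t 15.8 tcp [ 422.9 -312.3  201.5] head -0.004 shift [  15.8 -302.4    1.3] turn 1.725 F [-0.1  0.2 -0.3] open 1.002 tilt [ 0.001 -0.001 -1.   ]
  after-turn shift [-301.2   30.7    1.5]
[ 0.57222077  0.64988859 -0.03873945  1.93314826  0.0443646   0.55827373
 -1.07127996]
```

View pics/s3c.png

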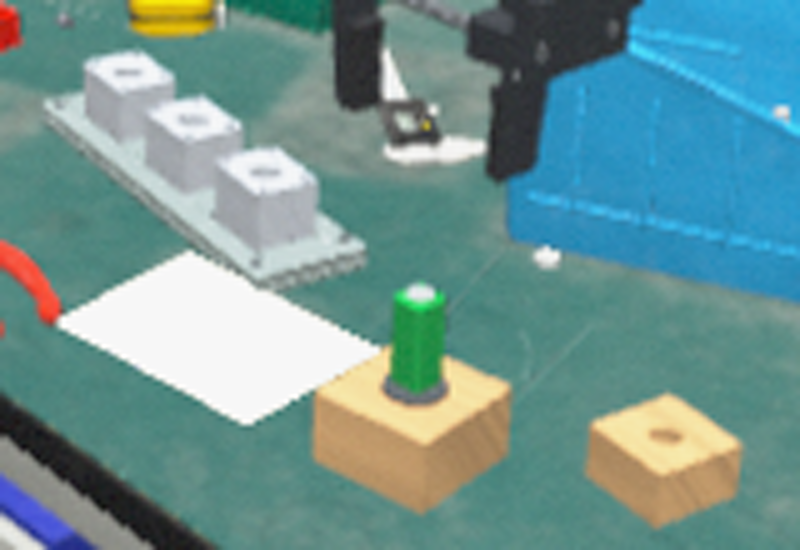

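```bash
python3 -m pendant '[[11.4,-33.6,0,0],[11.4,-33.6,0,0],[11.4,-33.6,0,0],[11.4,-33.6,0,0],[11.4,-33.6,0,0],[11.4,-33.6,0,0],[11.4,-33.6,0,0],[11.4,-33.6,0,0],[11.4,-33.6,0,0]]'; python3 -m pendant '[[0,0,0,-0.118],[0,0,0,-0.118],[0,0,0,-0.118],[0,0,0,-0.118],[0,0,0,-0.118],[0,0,0,-0.118],[0,0,0,-0.118],[0,0,0,-0.118],[0,0,0,-0.118],[0,0,0,-0.118],[0,0,0,-0.118],[0,0,0,-0.118]]'; python3 -m pendant '[[0,0,0,0],[0,0,0,0],[0,0,0,0]]'
python3 - <<'E'
from h import *
print(r.read_state()['joint_positions'])
go([525.9,-9.6,44],-.158+np.pi/2); m=model('wrist'); import pickle; pickle.dump(m,open('m4.pkl','wb')); im=save('wrist','w4'); cv2.imwrite('pics/w4b.png',cv2.resize(im,None,fx=1.4,fy=1.4))
E
```

```text
clock: 16.55
ee_pos: [525.9, -8.6, 199.3]
eef_rot: [0.0, 1.0, -0.002, -0.002]
contact_force: [-0.0, -1.1, -0.5]
opening: 0.999
clock: 17.55
ee_pos: [525.5, -10.3, 199.3]
eef_rot: [-0.001, 0.759, 0.651, -0.001]
contact_force: [0.3, 0.5, -0.8]
opening: 1.001
clock: 17.8
ee_pos: [526.2, -10.3, 200.2]
eef_rot: [-0.001, 0.762, 0.648, -0.001]
contact_force: [-0.8, -0.3, -0.4]
opening: 1.0
[ 0.1534649   0.67140064 -0.36124478  1.91961446  0.38697113  0.62059621
 -0.61659367]
t 17.8 tcp [526.2 -10.3 200.2] head 1.409 shift [ 7.000e-01 -1.000e-01  1.562e+02] turn -0.004 F [-0.8 -0.3 -0.4] open 1.0 tilt [-0.002  0.    -1.   ]
  after-turn shift [  0.7  -0.4 156.2]
```

View pics/w4b.png

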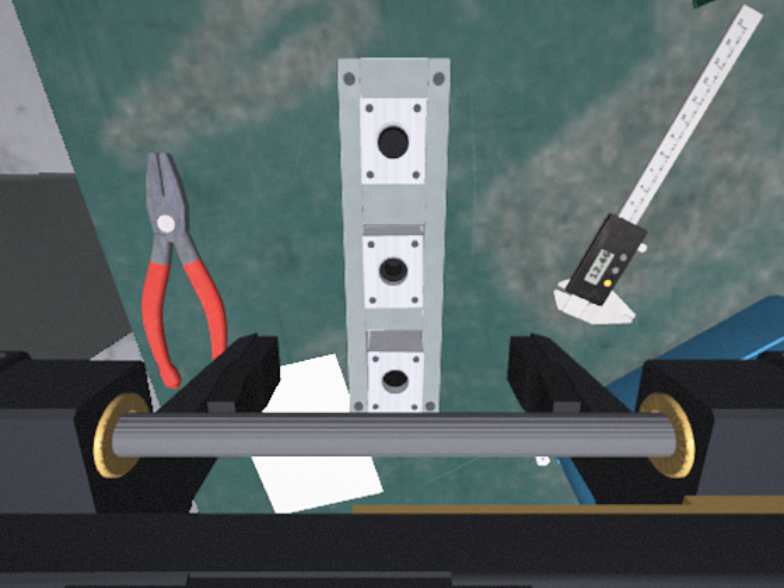

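```bash
python3 - <<'E'
from h import *
M=model('scene');S=model('side')
print([px2w(M,220+u/5,190+v/5,0).round() for u,v in [(507,240),(755,292)]],[px2w(S,190+u/3.6,165+v/3.6,0).round() for u,v in [(145,158),(400,155)]])
import pickle; W=pickle.load(open('m4.pkl','rb'))
print([px2w(W,u/1.4,v/1.4,49).round(1) for u,v in [(365,236),(425,236),(424,307),(363,307),(394,271)]])
E
```

```text
[array([ 628., -184.,    0.]), array([ 693., -319.,    0.])] [array([820., -90.,   0.]), array([ 629., -189.,    0.])]
[array([512.5,  18.1,  49. ]), array([551.5,  11.8,  49. ]), array([543.9, -37.1,  49. ]), array([502.2, -30.3,  49. ]), array([527.5,  -8.4,  49. ])]
```

```bash
python3 -m pendant '[[0.7,0.6,30,0],[0,0,35,0],[0,0,35,0],[0,0,30,0],[0,0,15,0],[0,0,0,0],[0,0,0,0],[0,0,0,0]]'
python3 - <<'E'
from h import *
go([526.7,-9.5,44],-.158+np.pi/2)
E
```

```text
clock: 18.52
ee_pos: [528.1, -9.6, 57.1]
eef_rot: [0.001, 0.761, 0.649, 0.001]
contact_force: [0.4, -0.4, 1.3]
opening: 0.998
t 18.52 tcp [528.1  -9.6  57.1] head 1.411 shift [-0.2 -1.4 13.1] turn -0.002 F [ 0.4 -0.4  1.3] open 0.998 tilt [ 0.002 -0.    -1.   ]
  after-turn shift [-0.2 -1.4 13.1]
```

```bash
python3 -m pendant '[[0,-1,8,0],[0,0,5,0],[0,0,0,0],[0,0,0,0]]'; python3 -m pendant '[[0,0,0,0],[0,0,0,0],[0,0,0,0],[0,0,0,0],[0,0,0,0],[0,0,0,0],[0,0,0,0],[0,0,0,0],[0,0,0,0],[0,0,0,0]]' 1
```

```text
clock: 18.85
ee_pos: [526.4, -9.6, 43.3]
eef_rot: [0.0, 0.761, 0.649, -0.0]
contact_force: [0.2, 0.2, 0.1]
opening: 0.998
clock: 19.68
ee_pos: [526.4, -9.5, 43.2]
eef_rot: [0.0, 0.761, 0.649, -0.0]
contact_force: [0.0, 0.3, 0.8]
opening: 0.452
```

```bash
python3 -m pendant '[[0,0,-10,0],[0,0,-20,0],[0,0,-35,0],[0,0,-35,0],[0,0,-20,0],[31,-10.2,0,0],[31,-10.2,0,0],[31,-10.2,0,0],[31,-10.2,0,0],[31,-10.2,0,0],[31,-10.2,0,0],[31,-10.2,0,0]]'; python3 -m pendant '[[0,0,0,0],[0,0,0,0],[0,0,0,0]]'
python3 - <<'E'
from h import *
go([485,303,44],-.158+np.pi/2); m=model('wrist'); import pickle; pickle.dump(m,open('m5.pkl','wb')); im=save('wrist','w5'); cv2.imwrite('pics/w5b.png',cv2.resize(im,None,fx=1.4,fy=1.4))
E
```

```text
clock: 20.68
ee_pos: [489.6, 217.3, 163.7]
eef_rot: [0.0, 0.761, 0.649, -0.0]
contact_force: [0.8, 0.8, -1.2]
opening: 0.45
clock: 20.93
ee_pos: [490.1, 215.2, 163.4]
eef_rot: [0.0, 0.761, 0.649, -0.001]
contact_force: [-0.0, -0.0, -1.2]
opening: 0.448
t 20.93 tcp [490.1 215.2 163.4] head 1.412 shift [ 86.  -18.9 119.3] turn -0.001 F [-0.  -0.  -1.2] open 0.448 tilt [-0.    -0.001 -1.   ]
  after-turn shift [ 85.9 -18.8 119.4]
```

View pics/w5b.png

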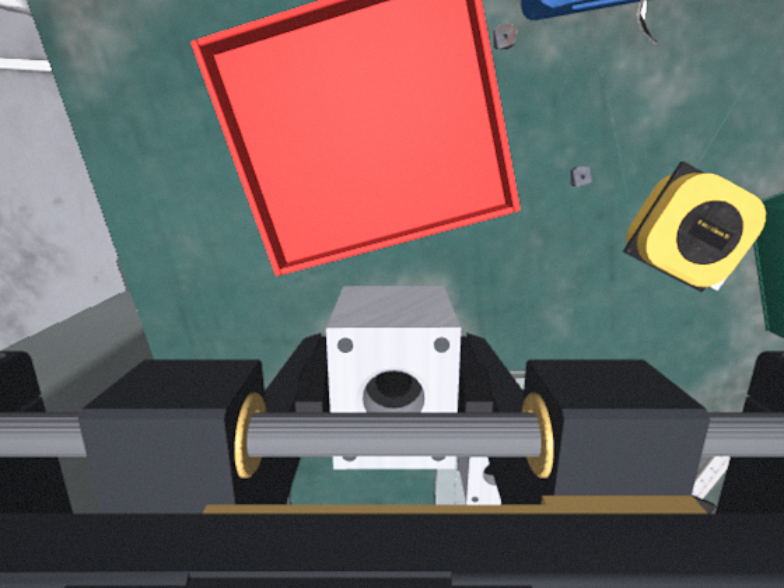

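```bash
python3 - <<'E'
from h import *
import pickle; W=pickle.load(open('m5.pkl','rb'))
q=[px2w(W,u/1.4,v/1.4,26) for u,v in [(193,43),(281,273),(519,209)]]
print(np.round(q,1)); c=(q[0]+q[2])/2; e=q[2]-q[1]; print(c,np.linalg.norm(e),np.arctan2(e[1],e[0]),np.linalg.norm(q[0]-q[1]))
go([c[0],c[1],46],np.pi/2+np.arctan2(e[1],e[0]))
E
```

```text
[[403.2 366.4  26. ]
 [420.5 230.6  26. ]
 [574.1 247.1  26. ]]
[488.65156917 306.72475984  26.        ] 154.445356257366 0.10691188753858953 136.8693414432516
t 20.98 tcp [490.4 214.4 163.3] head 1.41 shift [ 91.1 -16.5 117.1] turn -0.267 F [ 0.6 -0.4 -0.8] open 0.45 tilt [-0.    -0.002 -1.   ]
  after-turn shift [ 92.    8.2 117.3]
```

```bash
python3 -m pendant '[[0,0,0,-0.089],[0,0,0,-0.089],[0,0,0,-0.089],[30.7,2.7,10,0],[30.7,2.7,20,0],[30.7,2.7,20,0],[0,0,30,0],[0,0,20,0],[0,0,0,0],[0,0,0,0],[0,0,0,0]]'
python3 - <<'E'
from h import *
go([489,306,42.3],1.675)
E
```

```text
clock: 21.9
ee_pos: [489.5, 307.4, 64.2]
eef_rot: [0.0, 0.669, 0.744, 0.0]
contact_force: [0.7, 0.2, -0.8]
opening: 0.453
t 21.9 tcp [489.5 307.4  64.2] head 1.677 shift [-1.4 -0.7 21.9] turn 0.002 F [ 0.7  0.2 -0.8] open 0.453 tilt [ 0.001  0.    -1.   ]
  after-turn shift [-1.4 -0.7 21.9]
```

```bash
python3 -m pendant '[[0,0,10,0],[0,0,7,0],[0,0,2,0],[0,0,0,0],[0,0,0,0],[0,0,0,0]]'; python3 -m pendant '[[0,0,2,0],[0,0,0,0],[0,0,0,0]]'
```

```text
clock: 22.4
ee_pos: [488.6, 308.6, 44.4]
eef_rot: [0.0, 0.668, 0.744, 0.0]
contact_force: [-0.2, -0.3, -0.5]
opening: 0.451
clock: 22.65
ee_pos: [488.5, 308.5, 42.2]
eef_rot: [0.0, 0.668, 0.744, 0.0]
contact_force: [-0.1, -0.8, -0.6]
opening: 0.451
```

```bash
python3 -m pendant '[[0,0,0.5,0],[0,0,0.5,0],[0,0,0,0],[0,0,0,0],[0,0,0,0]]'
```

```text
clock: 23.07
ee_pos: [488.5, 308.5, 42.1]
eef_rot: [0.0, 0.668, 0.744, 0.0]
contact_force: [-1.5, -1.0, 7.6]
opening: 0.452
```

On the floor (7.6 N). Release, then lift and check.

```bash
python3 -m pendant '[[0,0,0,0],[0,0,0,0],[0,0,0,0],[0,0,0,0],[0,0,0,0],[0,0,0,0],[0,0,0,0],[0,0,0,0]]' -1; python3 -m pendant '[[0,0,-15,0],[0,0,-35,0],[0,0,-35,0],[0,0,-35,0],[-30,0,-35,0],[-30,0,0,0],[-30,0,0,0],[0,0,0,0],[0,0,0,0],[0,0,0,0]]'
python3 - <<'E'
from h import *
go([489,306,42.3],1.675)
a=save('scene','s6'); b=save('side','d6'); w=save('wrist','w6')
cv2.imwrite('pics/s6b.png',cv2.resize(a[160:300,130:390],None,fx=3,fy=3,interpolation=cv2.INTER_CUBIC))
cv2.imwrite('pics/d6b.png',cv2.resize(b[150:330,150:430],None,fx=2.8,fy=2.8,interpolation=cv2.INTER_CUBIC))
E
```

```text
clock: 23.73
ee_pos: [488.4, 308.5, 41.1]
eef_rot: [0.0, 0.668, 0.744, -0.0]
contact_force: [-0.3, 0.5, 0.1]
opening: 0.993
clock: 24.57
ee_pos: [497.8, 222.4, 192.8]
eef_rot: [-0.0, 0.668, 0.744, 0.0]
contact_force: [0.3, 1.2, 0.1]
opening: 1.001
t 24.57 tcp [497.8 222.4 192.8] head 1.679 shift [ 83.9   0.3 150.6] turn 0.004 F [0.3 1.2 0.1] open 1.001 tilt [ 0.     0.001 -1.   ]
  after-turn shift [ 84.   -0.  150.5]
```

View pics/s6b.png

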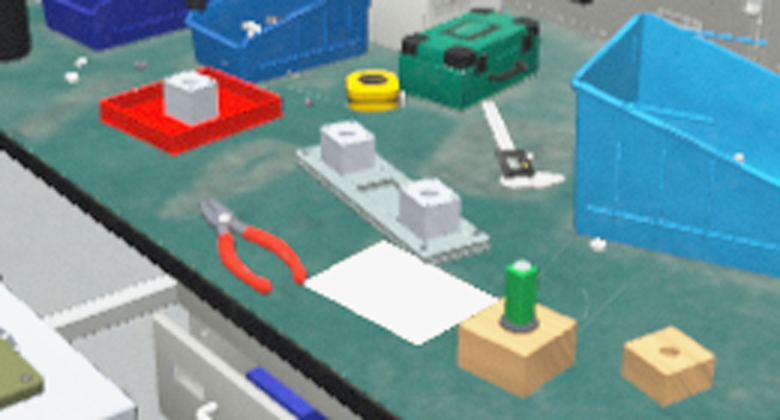

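View pics/d6b.png

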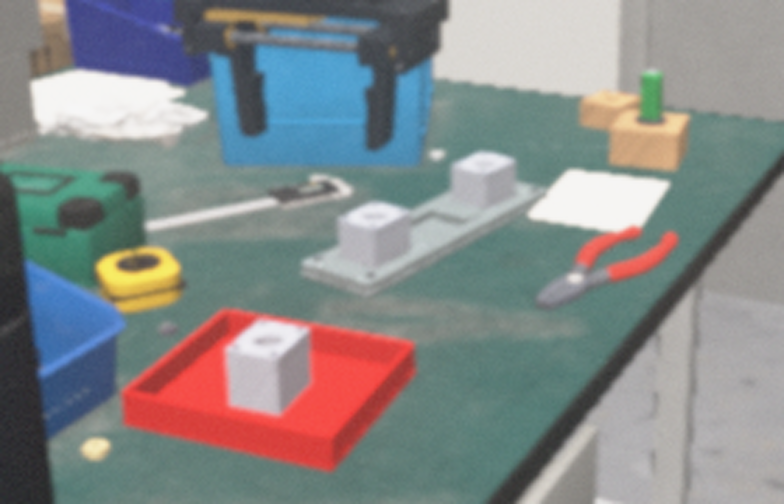

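View pics/w6_raw.png

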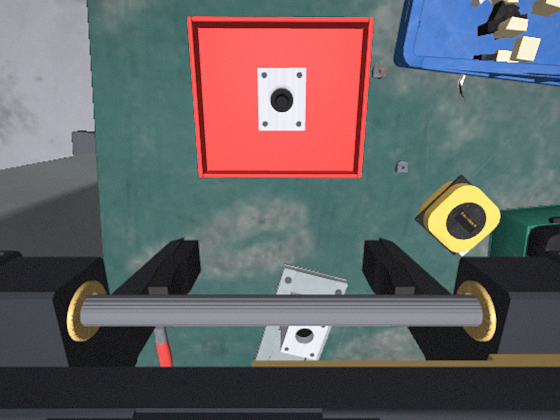

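Block upright in the tray at about (282,100) in the wrist picture; the two good blocks are in their nests, the gauge stands in its stand, and the bystanders look undisturbed. Handing in.

```bash
python3 - <<'E'
from h import *
print(np.abs(r.read_state()['qd']).max()); print(r.hand_in())
E
```

```text
0.0045779172194607394
the job is handed in; nothing more can be done
None
```

The job is done and handed in at about 24.7 s of the 67 s allowed.

- **Gauging, left to right:** the left block took the whole pin. The middle block stopped it about 12 mm down, with a 25 N push. The right block took the whole pin.
- **Gauge:** I stood it back in the larger stand; at the end its collar was resting on the stand's top.
- **Reject:** I set the middle block upright in the red tray, near its centre. The left and right blocks stayed in their nests.

In the last scene, side and wrist pictures everything was in place. The caliper and tape measure looked undisturbed, and the open gripper was clear of everything. The highest wrist force I read was about 25 N, and no check failed or disagreed.

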